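# Pack the toy van and clamp its case shut

## Task

Put the toy case away: set the red van upright on the cork pad in the case, without dropping it, and press the clamp's red thumb tab down so that its steel nose tips all the way up. Then fold the lid over onto its sprung buffers without slamming it, and last press the nose down on the lid until it is felt to be firm, so that the clamp holds the lid fully shut. Use a gentle hand (nothing on the case takes more than 60 N) and leave the dolls and the drum where they are.

Things in the scene. Friction and masses are not known exactly. Their poses are not given: they have to be found in the camera images.
- case: Pale blue wooden toy case fixed to the bench, 150 (x) x 260 (y) x 85 mm high, open on top, walls and floor 8 mm. Origin: centre of its underside. Its x axis points from the front (clamp side) to the back (hinge side), z up. A partition (6 mm thick, 62 high) at y = 0 makes two bays centred at y = +62 and -62 mm: one holds the cork pad, the other a packed doll, at random.
- lid (a joint): Hinge angle of the lid (rad): 0 fully shut, 1.45 to 1.65 at the start (standing open), limit 1.8. Pine frame with a clear pane, 140 mm from hinge to free edge x 260 x 8 mm, 0.2 kg; shut, its top is 94 mm above the bench. Friction of 0.2 N m: it stays where it is left. Below 0.065 it compresses the buffers; let go, it rises to about 0.04, so only the clamp holds it shut.
- lid_hinge (a point): Middle of the lid's hinge axis, which runs along the case's y at x = +75, z = 86 mm in the case's frame; the lid's inner face passes through it.
- lid_edge (a point): Middle of the lid's free edge, on its outer (upper when shut) face, 140 mm from the hinge.
- buffer (a point): One of the two sprung black buffer pins in the case's front corners, at x = -60, y = +-115 mm of the case; this point is level with the shut lid's underside. They stick up 8.5 mm above it and take about 3.4 N each to push flush.
- clamp (a joint): Angle of the rocker clamp (rad): 0 nose level, growing as nose tips up and tab goes down; limits -0.05 and 1.45, start 0 to 0.3 (nose down). 0.2 N m of friction: it stays where left; about 6 N on the tab tips it, about 12 N on the nose clamps the lid. Below about 1.25 the nose may catch the lid. It clamps firm somewhere from -0.03 to 0.28, depending on its foot.
- clamp_pivot (a point): The clamp's axis, along the case's y at x = -97, y = 0, z = 100 mm in the case's frame. The nose, a steel bar 52 mm long, 22 wide, 8 thick, runs from it towards the case's back (+x) at clamp angle 0; its mid-line passes through the axis. The steel cheeks beside the axis reach z = 100 mm.
- clamp_tab (a point): Pressing point on the upper face of the red thumb tab, 38 mm from the clamp's axis. The tab is a bar 48 mm long, 24 wide, 8 thick on the robot's side of the axis, its mid-line through the axis; outwards it rises 0.7 rad above level at clamp angle 0 and falls 0.7 below level at 1.4.
- clamp_nose (a point): Pressing point on the upper face of the clamp's nose, 40 mm from the axis, above the rubber foot. The face looks up at clamp angle 0 and towards the robot when the nose is up. The foot is a black rubber screw-in stud 14 mm wide under the nose, set to stick out 1 to 13 mm, unknown and different each time: the angle where the lid is clamped firm must be felt.
- van_c (a point): Centre of the red toy delivery van, 90 (x) x 40 (y) x 48 mm high, 0.12 kg, standing on its wheels on the bench; this point lies 24 mm above the wheels' underside. Its x axis points to the bonnet. The high cargo body, 40 mm wide, covers x = -44 to +18 mm. The wheels do not turn.
- van: The same red van; origin at the centre of its underside, axes as at its centre.
- pad_c (a point): Centre of the top face of the loose cork pad in the free bay, 100 x 90 x 6 mm, its top 14 mm above the bench.
- peg_doll: Green wooden peg doll already packed in the other bay, 32 mm in diameter, 60 mm high; origin at its underside. Leave it.
- nest_doll: Blue nesting doll standing on the bench, 60 mm in diameter, 94 mm high; origin at its underside. Leave it.
- drum: Green toy drum standing on the bench, 67 mm in diameter, 51 mm high; origin at its underside. Leave it.
There are look-alikes about, which are no part of the job. What is meant by the van is not pink, and is the smaller of those in its own colour. What is shaped like the part that bears pad_c but blue is not meant.

How it is judged:
By the outcome, as a careful person would: the job done as asked, in the order asked, and still so for the second after the job is handed in, with the robot touching nothing.
It also fails if it takes over 64 s, if anything falls off the work surface, if the arm or the gripper's body presses on something with over 40 N, if the wrist force passes 120 N, or if a joint passes its speed limit or range.

## Robot

A 6-joint arm with a two-finger parallel gripper is mounted at the origin on the work surface. World frame = base frame: x ahead of the robot, y to its left, z up, the work surface at z = 0. Lengths are in mm, angles in rad, forces in N, time in s.
With the tool pointing down it reaches from about 275 to 1000 mm from the base axis. Payload 8.4 kg.
Tool frame: the origin (TCP) lies midway between the tips of the shut fingers; the grasp point (between the pads) lies 19 mm behind it; z points along the fingers, y is the line along which they close (so a half turn about z gives the same grasp; the last joint's range is limited). The gripper opens to 85 mm and grips with 20 to 120 N. Pads are 22 mm wide; open, the fingers measure 114 mm over their backs; the gripper's body (76 mm by 85 mm) begins 54 mm behind the grasp point. The pads swing forward as they close: fully open they stand 13 mm farther back than shut.
Start: joints at [1.18, 0.353, 1.633, -0, 1.155, -0.002], TCP at [236.923, 578.356, 231.281] pointing down, gripper open.
Joint ranges: [-2.63, 2.63], [-0.92, 2.1], [0.06, 2.66], [-1.3, 4.44], [0, 2.69], [-3.02, 3.02]. Speed limits (rad/s): [2.22, 2.22, 2.79, 3.14, 3.14, 3.14].

## Interface

Orientations are given as [roll, pitch, yaw] about the fixed x, y, z axes, in that order (R = Rz(yaw) Ry(pitch) Rx(roll)).
In Python, from rig import r gives the robot as it stands.
- The arm moves only by the shell command python3 -m inch 'ROWS' [OPENING] [FORCE]. ROWS is JSON, a list that holds one entry, the list of rows, each a list of 6 numbers: the shift along the tool's x, y, z scaled (see below), then the turn, a rotation vector about the tool's x, y, z scaled (see below). In form: [[[tx, ty, tz, wx, wy, wz], ...]]. A call has 1 to 8 rows; each row is the pose to reach, as a shift and turn from the pose commanded when the call began, along the tool's axes at that moment, turning the shorter way round; what a row does not reach only later rows make up. The controller multiplies each number of a shift by 20 cm and each number of a turn by pi rad. A row lasts 1/12 s, in which the tool goes at most 41.7 mm and 7.16 degrees, less where a joint would pass 70% of its speed; a pose out of reach is approached as far as the arm can. A call with a number of a shift or a turn outside -1 to 1 is refused whole. A call with a gripper value outside its range is refused whole. OPENING is the gripper's target within -1 to 1 (fully open at 1, half-way at 0, shut at -1), set as the call begins (- or left out, the last holds). The fingers move at their own pace and stop on an object; FORCE is the grip in N (left out, the last holds). Time passes only in rows, so rows that repeat a pose let the fingers close. It gives the time, the measured TCP pose, the force, the opening and the grip force at its end, in the units of the state.
- r.sense(): the state, without advancing time (a new reading comes with each control period).
- r.grab_frame(name): name is "scene" or "top"; returns the picture (400x640x3 uint8, red, green, blue); there is no depth.
- r.camera_info(name): a dict with "K" (3x3 intrinsics, pixels), "rvec" (rotation vector, rad) and "tvec" (3), from world to camera coordinates, as OpenCV has them. Camera axes: x right, y down, z forward; pixel columns grow to the right and rows downward; lengths in mm; the calibration is good to about 2 mm. A picture is of the moment at which its call begins. camera_info takes no time and is no camera call.
- r.sign_off(): hands the job in; it is judged then, once.
The state is a dict: "clock": time; "qpos": joint angles; "qvel": joint speeds; "joint_efforts": joint torques, N m; "eef_pos": TCP position; "tcp_rot": TCP orientation; "contact_force": force on the tool from outside, world axes, zero at the start; "wrist_torque": the same for the moment, N m; "opening": opening from 0.0 (shut) to 1.0 (fully open); "grasp_force": force on a finger pad.
Only numpy, scipy, OpenCV 4.12 (cv2) and the standard library are available. Lean on these libraries where they do the work, as an engineer would, in place of code of your own. Each camera call takes 0.05 s, during which the arm holds its last target. There are 200 camera calls.

## Working session

There is one attempt and no reset: what is moved stays moved. The work goes in short steps, Python scripts to look and compute and a shell command to move; the robot and the scene stay as the last step left them, time stands still between calls to the robot, and variables do not carry over. Pictures are saved under pics/ and viewed, at most 10 in all, crops included, and the job is handed in when it is done.

```bash
ls; mkdir -p pics
python3 - <<'E'
from rig import r
import cv2
for n in("scene","top"):
    f=r.grab_frame(n); cv2.imwrite(f"pics/{n}0.png",f[:,:,::-1]); print(n,r.camera_info(n))
print(r.sense())
E
```

```text
pics
scene {'K': array([[460.82912548,   0.        , 317.70110886],
       [  0.        , 460.82912548, 193.28264798],
       [  0.        ,   0.        ,   1.        ]]), 'rvec': array([ 2.29730731,  1.07930863, -0.34552918]), 'tvec': array([-392.41721917, -280.65306306, 1547.52431014])}
top {'K': array([[469.61201747,   0.        , 324.84434456],
       [  0.        , 469.61201747, 195.8230159 ],
       [  0.        ,   0.        ,   1.        ]]), 'rvec': array([ 2.21202731, -2.18381565,  0.11885903]), 'tvec': array([   4.17452268,  571.65219852, 1117.89158413])}
{'clock': 0.1, 'qpos': array([ 1.17957355e+00,  3.53631173e-01,  1.63404621e+00,  8.21100422e-06,
        1.15521106e+00, -2.39332975e-03]), 'qvel': array([ 8.71949540e-05,  5.93637832e-04, -1.84366366e-03, -6.38575186e-05,
        3.77974884e-04,  2.35722192e-04]), 'joint_efforts': array([ 1.07047916e-03, -6.06354976e+01, -3.42817104e+01,  2.29544585e-04,
        3.84654137e-03,  3.44567707e-05]), 'eef_pos': array([236.77207772, 577.95422528, 230.60990348]), 'tcp_rot': array([-3.14029688e+00, -1.06090190e-05,  2.75275988e+00]), 'contact_force': array([ 0.69159191, -0.67216516, -0.56316131]), 'wrist_torque': array([-0.01458626,  0.00410682, -0.0080996 ]), 'grasp_force': 0.0, 'opening': 0.9986213105174514}
```

View pics/scene0.png

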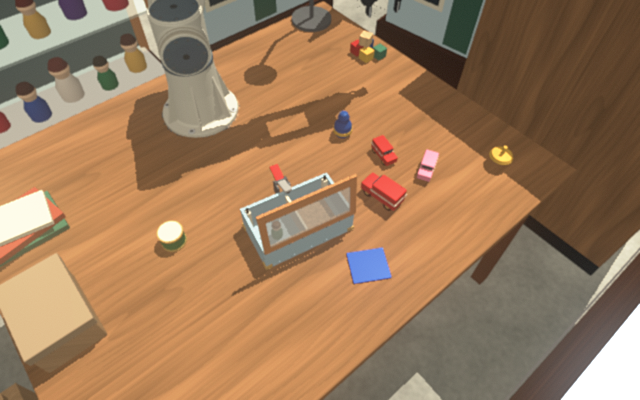

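View pics/top0.png

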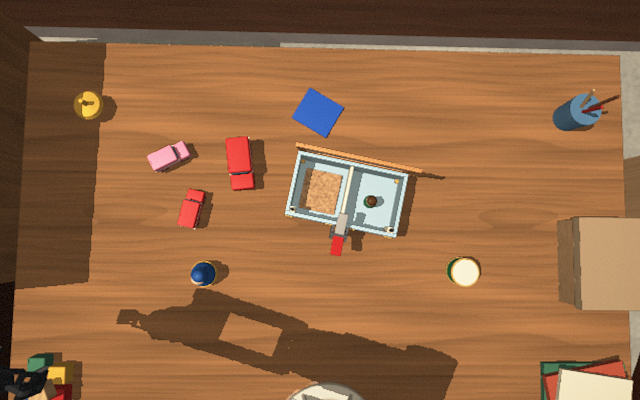

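The top view shows two red vans, the larger at (240,163) and the smaller at (192,208), plus a pink one at (168,157). The smaller red one at (192,208) fits the description. The cork pad is at (323,192) in the case's left bay, the blue look-alike is at (318,113), and the peg doll is at (372,201). I'll confirm in an enlarged crop.

Run:
```python
import cv2
f=cv2.imread("pics/top0.png")
a=cv2.resize(f[180:240,160:220],None,fx=6.5,fy=6.5,interpolation=cv2.INTER_CUBIC)
b=cv2.resize(f[140:265,275:425],None,fx=2.6,fy=3.12*2.6/3.12,interpolation=cv2.INTER_CUBIC)
import numpy as np
c=np.zeros((590,800,3),np.uint8)
c[:390,:390]=a; c[:325,400:790]=b
# scene crop of case
s=cv2.imread("pics/scene0.png")[140:270,230:420]
s=cv2.resize(s,None,fx=2,fy=2,interpolation=cv2.INTER_CUBIC)
c[330:590,400:780]=s
cv2.imwrite("pics/crop1.png",c)
```

```text
(no output)
```

View pics/crop1.png

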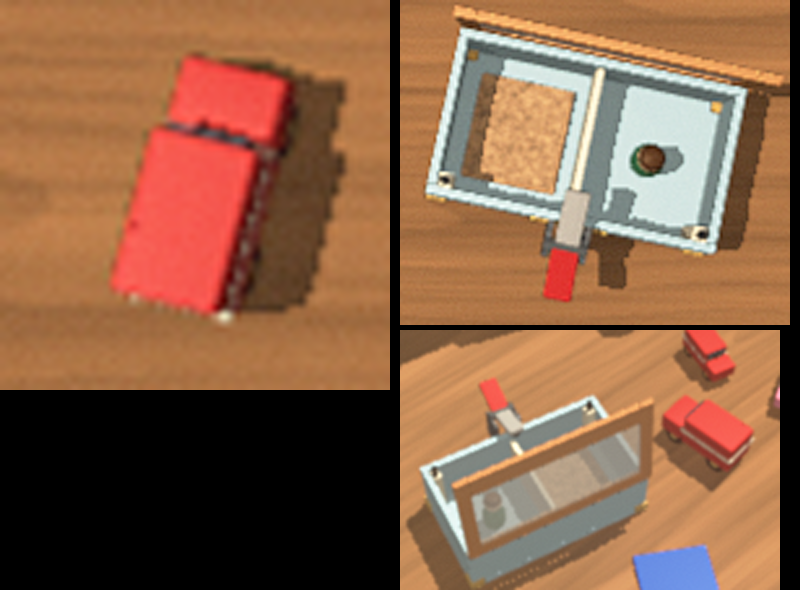

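The crop confirms it: the smaller red van at (192,208) has its bonnet pointing up in the image, towards the hinge side. The cork pad is in the case's left (+y) bay. Next I'll fit the poses.

```bash
cat > h.py <<'E'
import numpy as np, cv2
from scipy.optimize import least_squares
from scipy.spatial.transform import Rotation as R
from rig import r
def proj(P,n):
    c=r.camera_info(n); return cv2.projectPoints(np.float64(P),c["rvec"],c["tvec"],c["K"],None)[0][:,0]
def place(p,P):
    P=np.array(P,float); c,s=np.cos(p[2]),np.sin(p[2])
    return np.c_[p[0]+c*P[:,0]-s*P[:,1],p[1]+s*P[:,0]+c*P[:,1],P[:,2]]
def fit(P,obs,x0):
    s=least_squares(lambda p:np.concatenate([(proj(place(p,P),n)[i]-u) for n,i,u in obs]),x0,x_scale=[100,100,1]); return s.x,np.abs(s.fun).max()
def go(case,tgt,tilt=0,base=None):
    "tgt (x,y,z) in case frame of TCP, tool down, x=-case x; tilt>0 tips fingers towards +x. gives row from the measured pose"
    s=r.sense(); R0=R.from_euler('xyz',s['tcp_rot']); p0=s['eef_pos'] if base is None else np.array(base)
    w=place(case,[tgt])[0]
    y=case[2]; Rt=R.from_euler('z',y+np.pi)*R.from_euler('x',np.pi)*R.from_euler('y',-tilt*-1)
    return np.round(np.r_[R0.inv().apply(w-p0)/200,(R0.inv()*Rt).as_rotvec()/np.pi],3)
E
python3 - <<'E'
from h import *
b=lambda u,v:np.array([275+(u-400)/2.6-.3,140+v/2.6-.3])
a=lambda u,v:np.array([160+u/6.5-.4,180+v/6.5-.4])
case,e=fit([[75,130,85],[75,-130,85],[-75,-130,85],[-75,130,85]],[("top",i,b(*q)) for i,q in enumerate([(462,30),(745,90),(712,252),(427,195)])],[550,0,-.2])
van,e2=fit([[18,20,48],[18,-20,48],[-44,-20,48],[-44,20,48]],[("top",i,a(*q)) for i,q in enumerate([(155,127),(255,150),(215,312),(113,290)])],[550,250,-.2])
pad,e3=fit([[50,45,14],[50,-45,14],[-50,-45,14],[-50,45,14]],[("top",i,b(*q)) for i,q in enumerate([(482,72),(577,92),(557,193),(463,178)])],[550,50,-.2])
c,s=np.cos(case[2]),np.sin(case[2]); incase=lambda p:[c*(p[0]-case[0])+s*(p[1]-case[1]),-s*(p[0]-case[0])+c*(p[1]-case[1])]
print(case,e,van,e2,pad,e3); print('pad in case',incase(pad),pad[2]-case[2],'van',incase(van),van[2]-case[2])
# check with scene projections
print(proj(place(case,[[-75,130,85],[-75,-130,85],[75,130,0]]),"scene")); print(proj(place(van,[[0,0,24]]),"scene"))
np.save('case.npy',case); np.save('van.npy',van)
g=place(van,[[-13,0,0]])[0]; print(g, incase(g))
for t,y in((1.45,130),(1.55,130),(1.65,130),(1.45,-130),(1.55,-130),(1.65,-130)):
    print(t,y,proj(place(case,[[75-140*np.cos(t)+8*np.sin(t),y,86+140*np.sin(t)+8*np.cos(t)]]),"top"))
print(proj(place(case,[[-97-37,0,131],[-45,0,104]]),"top"))
E
```

```text
[ 5.71492999e+02 -3.63419492e+01 -1.91098285e-01] 1.0183551542912141 [ 5.36528894e+02  3.29652511e+02 -2.11115268e-01] 0.7361347223946382 [ 5.83628841e+02  2.13333208e+01 -1.71453639e-01] 0.6335562819196241
pad in case [np.float64(0.9602390860363919), np.float64(58.930411301342374)] 0.01964464614592576 van [np.float64(-103.84362614994423), np.float64(352.6909900850367)] -0.020016983049602338
[[326.35100542 171.31467923]
 [239.98154504 207.98454228]
 [352.3588785  227.76442504]]
[[384.43848508 150.69306393]]
[523.81752229 332.3766675    0.        ] [np.float64(-116.84102181943686), np.float64(352.95119348750285)]
1.45 130 [[295.14119813 143.0764758 ]]
1.55 130 [[296.58066502 136.29664137]]
1.65 130 [[298.02899551 129.70543165]]
1.45 -130 [[421.79506469 169.57153338]]
1.55 -130 [[423.10220196 162.79638926]]
1.65 -130 [[424.2329449  156.17010434]]
[[336.08037192 252.5135745 ]
 [343.29480852 212.92451213]]
```

Run:
```python
from h import *
case=np.load('case.npy'); print(go(case,[-116.8,353,120]),go(case,[-116.8,353,12]))
```

```text
[-1.794 -0.591  0.554 -0.    -0.    -0.063] [-1.794 -0.59   1.094 -0.    -0.    -0.063]
```

```bash
python3 -m inch '[[[-1,-0.33,0.2,0,0,-0.063],[-1,-0.33,0.2,0,0,-0.063],[-1,-0.33,0.2,0,0,-0.063],[-1,-0.33,0.2,0,0,-0.063],[-1,-0.33,0.2,0,0,-0.063],[-1,-0.33,0.2,0,0,-0.063],[-1,-0.33,0.2,0,0,-0.063]]]' 0.6 40
python3 - <<'E'
from h import *
case=np.load('case.npy'); print(go(case,[-116.8,353,100]),go(case,[-116.8,353,13]))
E
```

```text
clock: 0.68
eef_pos: [398.4, 439.2, 190.3]
tcp_rot: [-3.14, -0.001, 2.947]
contact_force: [-0.2, 0.3, 0.3]
opening: 0.8
grasp_force: 0.0
[-0.719 -0.402  0.452 -0.001 -0.    -0.001] [-0.719 -0.401  0.887 -0.001 -0.    -0.001]
```

```bash
python3 -m inch '[[[-0.719,-0.402,0.4,0,0,0],[-0.719,-0.402,0.4,0,0,0],[-0.719,-0.402,0.4,0,0,0],[-0.719,-0.402,0.4,0,0,0],[-0.719,-0.402,0.4,0,0,0],[-0.719,-0.402,0.4,0,0,0],[-0.719,-0.402,0.4,0,0,0]]]'
python3 - <<'E'
from h import *
case=np.load('case.npy'); print(go(case,[-116.8,353,100]),go(case,[-116.8,353,13]))
for n in("scene","top"): cv2.imwrite(f"pics/{n}1.png",r.grab_frame(n)[:,:,::-1])
f=cv2.imread("pics/top1.png")[150:270,140:260];g=cv2.imread("pics/scene1.png")[90:210,330:450]
cv2.imwrite("pics/c2.png",np.hstack([cv2.resize(q,(390,390),interpolation=cv2.INTER_CUBIC) for q in(f,g)]))
E
```

```text
clock: 1.27
eef_pos: [522.4, 335.9, 111.0]
tcp_rot: [-3.141, -0.001, 2.95]
contact_force: [-0.2, 0.4, 0.1]
opening: 0.802
grasp_force: 0.0
[-0.011 -0.016  0.055 -0.    -0.    -0.   ] [-0.011 -0.015  0.49  -0.    -0.    -0.   ]
```

View pics/c2.png

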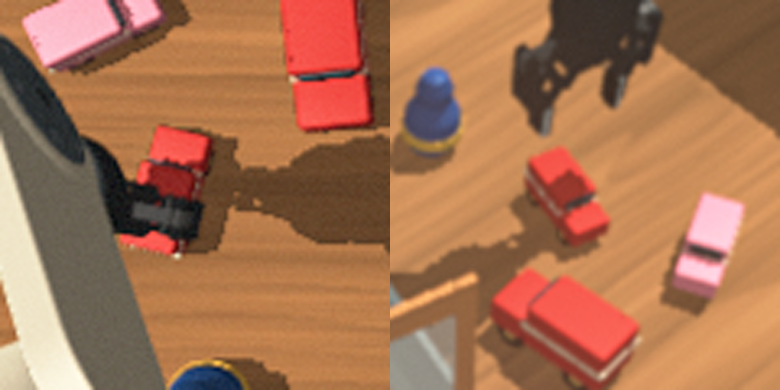

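The gripper is above the smaller red van, straddling its cargo body (left panel, around (165,215)), and clear of its neighbours.

```bash
python3 -m inch '[[[0,0,0.15,0,0,0],[0,0,0.15,0,0,0],[0,0,0.15,0,0,0]]]'
python3 - <<'E'
from h import *
case=np.load('case.npy'); print(go(case,[-116.8,353,13]))
E
```

```text
clock: 1.62
eef_pos: [521.1, 335.9, 81.0]
tcp_rot: [-3.14, -0.002, 2.952]
contact_force: [-0.5, 0.3, 1.0]
opening: 0.798
grasp_force: 0.0
[-0.018 -0.014  0.34  -0.    -0.001  0.001]
```

```bash
python3 -m inch '[[[-0.016,-0.014,0.15,0,0,0],[-0.016,-0.014,0.25,0,0,0],[-0.016,-0.014,0.34,0,0,0],[-0.016,-0.014,0.34,0,0,0],[-0.016,-0.014,0.34,0,0,0]]]'; python3 -m inch '[[[0,0,0,0,0,0],[0,0,0,0,0,0],[0,0,0,0,0,0],[0,0,0,0,0,0],[0,0,0,0,0,0],[0,0,0,0,0,0]]]' -1 40
```

```text
clock: 2.03
eef_pos: [525.1, 332.4, 14.0]
tcp_rot: [-3.141, -0.001, 2.951]
contact_force: [-0.3, -1.4, 0.5]
opening: 0.8
grasp_force: 0.0
clock: 2.53
eef_pos: [526.5, 332.8, 15.3]
tcp_rot: [3.139, 0.002, 2.951]
contact_force: [-2.4, 0.8, 6.5]
opening: 0.466
grasp_force: 39.0
```

```bash
python3 -m inch '[[[0,0,-0.1,0,0,0],[0,0,-0.3,0,0,0],[0,0,-0.5,0,0,0],[0,0,-0.7,0,0,0],[0,0,-0.7,0,0,0],[0,0,-0.7,0,0,0]]]'
python3 - <<'E'
from h import *
case=np.load('case.npy'); print(go(case,[-10,60,150]))
E
```

```text
clock: 3.03
eef_pos: [527.3, 333.0, 157.1]
tcp_rot: [3.137, 0.005, 2.951]
contact_force: [-0.3, -0.2, -1.6]
opening: 0.467
grasp_force: 40.7
[-5.170e-01 -1.471e+00  3.100e-02  1.000e-03  2.000e-03  0.000e+00]
```

```bash
python3 -m inch '[[[-0.25,-0.75,0,0,0,0],[-0.25,-0.75,0,0,0,0],[-0.25,-0.75,0,0,0,0],[-0.25,-0.75,0,0,0,0],[-0.25,-0.75,0,0,0,0],[-0.25,-0.75,0,0,0,0]]]'; python3 -m inch '[[[-0.26,-0.72,0,0,0,0],[-0.26,-0.72,0,0,0,0],[-0.26,-0.72,0,0,0,0],[-0.26,-0.72,0,0,0,0],[-0.26,-0.72,0,0,0,0],[-0.26,-0.72,0,0,0,0],[-0.26,-0.72,0,0,0,0]]]'
python3 - <<'E'
from h import *
case=np.load('case.npy'); print(go(case,[-10,60,35]))
for n in("scene","top"): cv2.imwrite(f"pics/{n}2.png",r.grab_frame(n)[:,:,::-1])
f=cv2.imread("pics/top2.png")[130:270,270:430];g=cv2.imread("pics/scene2.png")[110:250,230:390]
cv2.imwrite("pics/c3.png",np.hstack([cv2.resize(q,(400,350),interpolation=cv2.INTER_CUBIC) for q in(f,g)]))
E
```

```text
clock: 3.53
eef_pos: [545.5, 173.2, 152.2]
tcp_rot: [-3.141, -0.002, 2.948]
contact_force: [0.4, -0.6, -1.4]
opening: 0.463
grasp_force: 40.7
clock: 4.12
eef_pos: [569.5, 24.9, 152.7]
tcp_rot: [3.141, -0.001, 2.951]
contact_force: [-0.3, 0.0, -1.6]
opening: 0.466
grasp_force: 40.9
[-0.019  0.001  0.588  0.    -0.     0.   ]
```

View pics/c3.png

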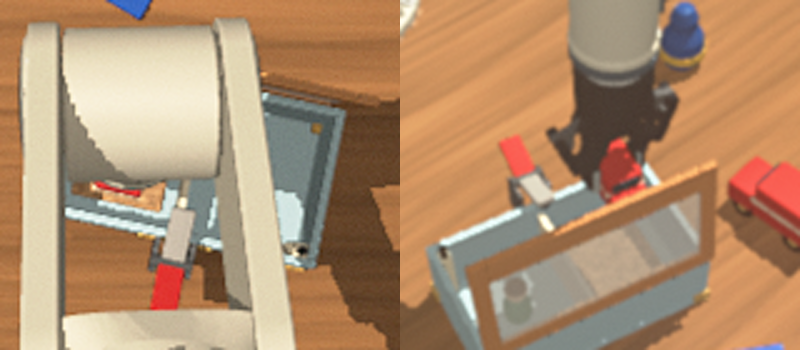

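The van is held level above the left bay (scene panel (622,175)) and clear of the clamp and lid. I'll lower it, slowing near the bottom.

```bash
python3 -m inch '[[[-0.018,0,0.15,0,0,0],[-0.018,0,0.3,0,0,0],[-0.018,0,0.4,0,0,0],[-0.018,0,0.5,0,0,0],[-0.018,0,0.55,0,0,0],[-0.018,0,0.57,0,0,0],[-0.018,0,0.57,0,0,0]]]'; python3 -m inch '[[[0,0,0.015,0,0,0],[0,0,0.03,0,0,0],[0,0,0.03,0,0,0]]]'
```

```text
clock: 4.8
eef_pos: [573.0, 24.0, 38.7]
tcp_rot: [-3.141, -0.001, 2.952]
contact_force: [0.0, -0.3, -1.0]
opening: 0.46
grasp_force: 40.9
clock: 5.05
eef_pos: [573.8, 23.3, 33.8]
tcp_rot: [3.141, 0.001, 2.951]
contact_force: [-0.3, 0.1, -0.9]
opening: 0.462
grasp_force: 40.9
```

```bash
python3 -m inch '[[[0,0,0.01,0,0,0],[0,0,0.015,0,0,0],[0,0,0.015,0,0,0]]]'; python3 -m inch '[[[0,0,0.005,0,0,0],[0,0,0.01,0,0,0],[0,0,0.01,0,0,0]]]'
```

```text
clock: 5.3
eef_pos: [573.5, 23.1, 30.4]
tcp_rot: [3.142, 0.0, 2.951]
contact_force: [0.1, -0.1, -1.2]
opening: 0.46
grasp_force: 40.9
clock: 5.55
eef_pos: [573.6, 23.1, 29.2]
tcp_rot: [3.142, 0.0, 2.951]
contact_force: [-3.2, -0.7, 11.0]
opening: 0.461
grasp_force: 42.2
```

```bash
python3 -m inch '[[[0,0,-0.004,0,0,0],[0,0,-0.004,0,0,0],[0,0,-0.004,0,0,0],[0,0,-0.004,0,0,0]]]' 0.35; python3 -m inch '[[[0,0,-0.05,0,0,0],[0,0,-0.2,0,0,0],[0,0,-0.4,0,0,0],[0,0,-0.6,0,0,0],[0,0,-0.8,0,0,0],[0,0,-0.8,0,0,0]]]'
python3 - <<'E'
from h import *
case=np.load('case.npy'); print(go(case,[-170,0,190],0.5),go(case,[-135,0,150],.5))
E
```

```text
clock: 5.88
eef_pos: [573.4, 23.2, 29.0]
tcp_rot: [-3.142, 0.0, 2.951]
contact_force: [-0.3, 0.5, 0.1]
opening: 0.679
grasp_force: 0.0
clock: 6.38
eef_pos: [577.7, 23.4, 197.7]
tcp_rot: [3.139, 0.012, 2.951]
contact_force: [1.8, -0.2, 1.2]
opening: 0.676
grasp_force: 0.0
[ 0.824 -0.299  0.028  0.001  0.163  0.   ] [ 0.652 -0.3    0.23   0.001  0.163  0.   ]
```

```bash
sed -i 's/-tilt\*-1/-tilt/' h.py
cat > tab.py <<'E'
from h import *
def tabpose(th,tilt=.5,r0=36,r1=42,gap=0):
    e=.7-th; rr=r0+(r1-r0)*th/1.4; n=np.array([np.sin(e),np.cos(e)]); o=np.array([-np.cos(e),np.sin(e)])
    c=11*np.array([np.cos(tilt),np.sin(tilt)]); d=abs(c@n)
    p=np.array([-97,100])+rr*o+(4+d+gap)*n; return [p[0],0,p[1]]
E
python3 - <<'E'
from tab import *
case=np.load('case.npy'); print(go(case,[-150,0,190],.5),tabpose(0,gap=25),tabpose(0.2),tabpose(1.4))
E
```

```text
[ 0.724 -0.299  0.029  0.001 -0.155 -0.   ] [np.float64(-99.24720910420223), 0, np.float64(153.21375111641095)] [np.float64(-122.98983421688938), 0, np.float64(129.30364870190468)] [np.float64(-133.10809187980766), 0, np.float64(77.67368342578298)]
```

```bash
python3 -m inch '[[[0.5,-0.22,0,0,-0.155,0],[0.724,-0.299,0.03,0,-0.155,0],[0.724,-0.299,0.03,0,-0.155,0],[0.724,-0.299,0.03,0,-0.155,0],[0.724,-0.299,0.03,0,-0.155,0],[0.724,-0.299,0.03,0,-0.155,0],[0.724,-0.299,0.03,0,-0.155,0]]]' -1
python3 - <<'E'
from tab import *
case=np.load('case.npy'); print(go(case,[-123,0,145],.5))
for n in("scene","top"): cv2.imwrite(f"pics/{n}3.png",r.grab_frame(n)[:,:,::-1])
f=cv2.imread("pics/top3.png")[130:290,250:430];g=cv2.imread("pics/scene3.png")[90:270,190:390]
cv2.imwrite("pics/c4.png",np.hstack([cv2.resize(q,(400,360),interpolation=cv2.INTER_CUBIC) for q in(f,g)]))
E
```

```text
clock: 6.97
eef_pos: [420.1, -7.9, 184.0]
tcp_rot: [3.141, 0.489, 2.951]
contact_force: [2.2, -0.1, 1.4]
opening: 0.001
grasp_force: 0.0
[-0.045  0.004  0.245  0.    -0.004  0.   ]
```

View pics/c4.png

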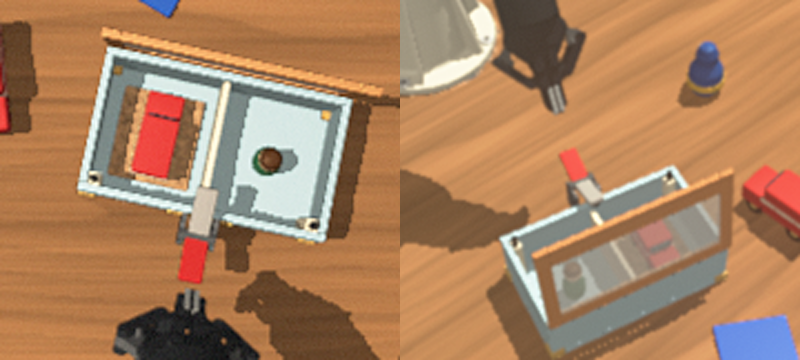

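The van stands upright on the cork pad (top panel (158,135)), and the shut fingertips (192,300) line up with the red tab (195,260). Now I'll close in and work out the press.

```bash
python3 -m inch '[[[-0.045,0.004,0.12,0,0,0],[-0.045,0.004,0.245,0,0,0],[-0.045,0.004,0.245,0,0,0],[-0.045,0.004,0.245,0,0,0]]]'
python3 - <<'E'
from tab import *
case=np.load('case.npy')
for t in(.2,.4,.6,.8,1,1.2,1.35,1.45): print(t,go(case,tabpose(t),.5))
E
```

```text
clock: 7.4
eef_pos: [451.7, -13.4, 143.4]
tcp_rot: [-3.14, 0.484, 2.951]
contact_force: [-1.1, -0.6, 0.2]
opening: 0.0
grasp_force: 0.0
0.2 [ 0.037  0.001  0.06  -0.    -0.005  0.   ]
0.4 [ 0.082  0.001  0.075 -0.    -0.005  0.   ]
0.6 [ 0.123  0.001  0.101 -0.    -0.005  0.   ]
0.8 [ 0.158  0.001  0.138 -0.    -0.005  0.   ]
1 [ 0.183  0.001  0.183 -0.    -0.005  0.   ]
1.2 [ 0.196  0.001  0.233 -0.    -0.005  0.   ]
1.35 [ 0.201  0.002  0.257 -0.    -0.005  0.   ]
1.45 [ 0.203  0.002  0.273 -0.    -0.005  0.   ]
```

```bash
python3 -m inch '[[[0.037,0,0.03,0,0,0],[0.037,0,0.06,0,0,0],[0.06,0,0.067,0,0,0],[0.082,0,0.075,0,0,0],[0.1,0,0.088,0,0,0],[0.123,0,0.101,0,0,0],[0.123,0,0.101,0,0,0]]]'
python3 - <<'E'
from tab import *
case=np.load('case.npy')
for t in(.8,1,1.2,1.35,1.45): print(t,go(case,tabpose(t),.5))
E
```

```text
clock: 7.98
eef_pos: [440.4, -10.8, 116.4]
tcp_rot: [3.141, 0.491, 2.951]
contact_force: [2.9, -0.4, 2.4]
opening: 0.005
grasp_force: 1.3
0.8 [ 0.044 -0.001  0.045  0.    -0.003  0.   ]
1 [ 0.069 -0.001  0.09   0.    -0.003  0.   ]
1.2 [ 0.083 -0.001  0.14   0.    -0.003  0.   ]
1.35 [ 0.088 -0.001  0.164  0.    -0.003  0.   ]
1.45 [ 0.09  -0.001  0.18   0.    -0.003  0.   ]
```

```bash
python3 -m inch '[[[0.02,0,0.02,0,0,0],[0.04,0,0.042,0,0,0],[0.055,0,0.065,0,0,0],[0.067,0,0.088,0,0,0],[0.075,0,0.112,0,0,0],[0.08,0,0.135,0,0,0],[0.08,0,0.135,0,0,0]]]'
python3 - <<'E'
from tab import *
case=np.load('case.npy')
for t in(1.2,1.35,1.45): print(t,go(case,tabpose(t),.5))
E
```

```text
clock: 8.57
eef_pos: [438.6, -10.7, 88.8]
tcp_rot: [-3.141, 0.482, 2.952]
contact_force: [0.3, 1.2, 1.9]
opening: 0.003
grasp_force: 0.9
1.2 [ 0.01   0.001  0.023 -0.    -0.006  0.   ]
1.35 [ 0.015  0.001  0.046 -0.    -0.006  0.   ]
1.45 [ 0.016  0.001  0.063 -0.    -0.006  0.   ]
```

```bash
python3 -m inch '[[[0.01,0,0.02,0,0,0],[0.013,0,0.035,0,0,0],[0.015,0,0.045,0,0,0],[0.015,0,0.055,0,0,0]]]';  python3 -m inch '[[[0,0,0.007,0,0,0],[0,0,0.013,0,0,0],[0,0,0.013,0,0,0]]]'
python3 - <<'E'
from tab import *
for n in("scene","top"): cv2.imwrite(f"pics/{n}4.png",r.grab_frame(n)[:,:,::-1])
f=cv2.imread("pics/top4.png")[150:270,280:400];g=cv2.imread("pics/scene4.png")[110:230,220:340]
cv2.imwrite("pics/c5.png",np.hstack([cv2.resize(q,(400,400),interpolation=cv2.INTER_CUBIC) for q in(f,g)]))
E
```

```text
clock: 8.9
eef_pos: [440.8, -11.2, 83.1]
tcp_rot: [-3.141, 0.472, 2.951]
contact_force: [-3.8, 2.7, 5.0]
opening: 0.002
grasp_force: 3.3
clock: 9.15
eef_pos: [441.5, -11.3, 81.6]
tcp_rot: [-3.141, 0.469, 2.951]
contact_force: [-4.2, 3.0, 3.1]
opening: 0.003
grasp_force: 2.5
```

View pics/c5.png

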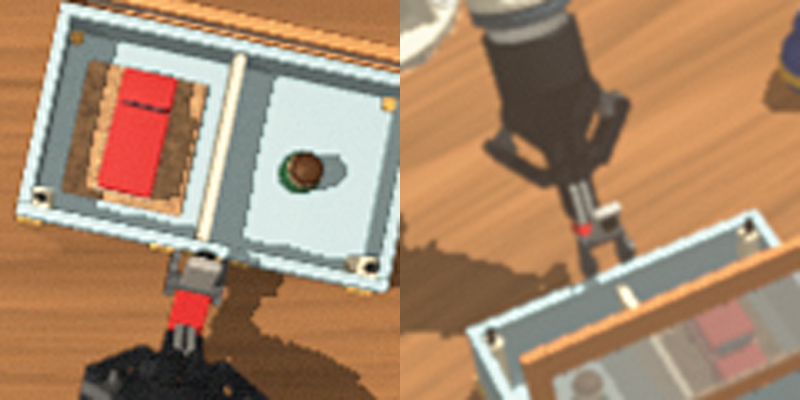

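The nose is tipping up (scene panel (605,212)) and the fingers are on the tab. I'll keep pressing to the stop.

```bash
python3 -m inch '[[[0.005,0,0.015,0,0,0],[0.01,0,0.03,0,0,0],[0.01,0,0.03,0,0,0],[0.01,0,0.03,0,0,0]]]';  python3 -m inch '[[[0.002,0,0.012,0,0,0],[0.004,0,0.025,0,0,0],[0.004,0,0.025,0,0,0]]]'
python3 - <<'E'
from tab import *
case=np.load('case.npy')
for t in(1.2,1.35,1.45): print(t,go(case,tabpose(t),.5))
E
```

```text
clock: 9.58
eef_pos: [443.1, -11.6, 78.8]
tcp_rot: [-3.141, 0.464, 2.951]
contact_force: [-4.4, 1.3, 0.6]
opening: 0.0
grasp_force: 1.8
clock: 9.83
eef_pos: [444.5, -11.9, 76.7]
tcp_rot: [-3.141, 0.46, 2.951]
contact_force: [-15.7, 3.9, 19.2]
opening: -0.001
grasp_force: 12.5
1.2 [ 0.01   0.001 -0.045 -0.    -0.013  0.   ]
1.35 [ 0.014  0.001 -0.021 -0.    -0.013  0.   ]
1.45 [ 0.015  0.001 -0.005 -0.    -0.013  0.   ]
```

The stop is felt: 25 N along the tab's normal at 1.45 rad. I'll back off, straighten the tool and go over the lid.

```bash
python3 -m inch '[[[0,0,-0.1,0,0,0],[0,0,-0.3,0,0,0],[0,0,-0.5,0,0,0],[0,0,-0.6,0,0,0],[0,0,-0.8,0,0,0],[0,0,-0.8,0,0,0],[0,0,-0.8,0,0,0]]]'
python3 - <<'E'
from tab import *
case=np.load('case.npy'); print(go(case,[-100,-50,290]))
E
```

```text
clock: 10.42
eef_pos: [374.7, 2.3, 222.2]
tcp_rot: [3.139, 0.461, 2.95]
contact_force: [1.5, 0.4, -0.1]
opening: 0.002
grasp_force: 0.0
[-0.601 -0.253 -0.081  0.001  0.147  0.   ]
```

```bash
python3 -m inch '[[[-0.2,-0.05,-0.15,0,0.147,0],[-0.4,-0.15,-0.15,0,0.147,0],[-0.601,-0.253,-0.08,0,0.147,0],[-0.601,-0.253,-0.08,0,0.147,0],[-0.601,-0.253,-0.08,0,0.147,0],[-0.601,-0.253,-0.08,0,0.147,0],[-0.601,-0.253,-0.08,0,0.147,0]]]'
python3 - <<'E'
from tab import *
case=np.load('case.npy'); print(go(case,[115,-50,280]),go(case,[115,-50,205]))
E
```

```text
clock: 11.0
eef_pos: [464.2, -67.0, 287.1]
tcp_rot: [3.141, -0.002, 2.95]
contact_force: [0.0, -0.1, 0.1]
opening: -0.004
grasp_force: 0.0
[-1.073e+00  3.000e-03  3.400e-02  0.000e+00 -1.000e-03 -0.000e+00] [-1.073e+00  2.000e-03  4.090e-01  0.000e+00 -1.000e-03 -0.000e+00]
```

```bash
python3 -m inch '[[[-1,0,0.02,0,0,0],[-1,0,0.02,0,0,0],[-1,0,0.02,0,0,0],[-1,0,0.02,0,0,0],[-1,0,0.02,0,0,0],[-1,0,0.02,0,0,0]]]';python3 -m inch '[[[-0.07,0,0.1,0,0,0],[-0.07,0,0.2,0,0,0],[-0.07,0,0.38,0,0,0],[-0.07,0,0.38,0,0,0],[-0.07,0,0.38,0,0,0]]]'
cat > lid.py <<'E'
from h import *
def lidpose(t,rr=120,y=-50,h=11):
    c=np.array([75,86])+rr*np.array([-np.cos(t),np.sin(t)])+8*np.array([np.sin(t),np.cos(t)])
    return [c[0]+h,y,c[1]]
def show(ts,**k):
    case=np.load('case.npy')
    for t in ts: print(t,np.round(lidpose(t,**k)),go(case,lidpose(t,**k))[:3])
E
python3 - <<'E'
from lid import *
show((1.5,1.45,1.35,1.2,1.05,.9))
E
```

```text
clock: 11.5
eef_pos: [664.8, -104.7, 283.7]
tcp_rot: [3.141, 0.003, 2.952]
contact_force: [-2.1, 0.2, -1.1]
opening: 0.005
grasp_force: 0.0
clock: 11.92
eef_pos: [672.7, -106.5, 207.6]
tcp_rot: [3.141, -0.004, 2.952]
contact_force: [0.1, -0.6, 0.5]
opening: 0.002
grasp_force: 0.0
1.5 [ 85. -50. 206.] [ 0.136 -0.002  0.007]
1.45 [ 79. -50. 206.] [ 0.166 -0.002  0.008]
1.35 [ 68. -50. 205.] [ 0.226 -0.002  0.015]
1.2 [ 50. -50. 201.] [ 0.313 -0.001  0.035]
1.05 [ 33. -50. 194.] [ 0.397 -0.001  0.069]
0.9 [ 18. -50. 185.] [ 0.475 -0.001  0.115]
```

```bash
python3 -m inch '[[[0.08,0,0.005,0,0,0],[0.14,0,0.006,0,0,0],[0.18,0,0.01,0,0,0],[0.226,0,0.015,0,0,0],[0.27,0,0.023,0,0,0],[0.313,0,0.035,0,0,0],[0.355,0,0.051,0,0,0],[0.397,0,0.069,0,0,0]]]'
python3 - <<'E'
from lid import *
show((1.05,.9,.75,.6,.45))
E
```

```text
clock: 12.58
eef_pos: [596.6, -92.4, 194.5]
tcp_rot: [3.141, 0.001, 2.951]
contact_force: [0.7, 0.1, 1.4]
opening: 0.0
grasp_force: 0.7
1.05 [ 33. -50. 194.] [0.01  0.001 0.002]
0.9 [ 18. -50. 185.] [0.088 0.002 0.047]
0.75 [  4. -50. 174.] [0.158 0.002 0.104]
0.6 [ -9. -50. 160.] [0.219 0.002 0.17 ]
0.45 [-19. -50. 145.] [0.269 0.001 0.245]
```

```bash
python3 -m inch '[[[0.04,0,0.022,0,0,0],[0.082,0,0.045,0,0,0],[0.118,0,0.073,0,0,0],[0.152,0,0.102,0,0,0],[0.184,0,0.134,0,0,0],[0.213,0,0.168,0,0,0],[0.24,0,0.205,0,0,0],[0.263,0,0.243,0,0,0]]]'
python3 - <<'E'
from lid import *
show((.45,.3,.2,.1,.06,.03))
for n in("scene","top"): cv2.imwrite(f"pics/{n}5.png",r.grab_frame(n)[:,:,::-1])
f=cv2.imread("pics/top5.png")[130:290,250:430];g=cv2.imread("pics/scene5.png")[90:270,190:390]
cv2.imwrite("pics/c6.png",np.hstack([cv2.resize(q,(400,360),interpolation=cv2.INTER_CUBIC) for q in(f,g)]))
E
```

```text
clock: 13.25
eef_pos: [544.8, -82.4, 145.0]
tcp_rot: [3.141, -0.0, 2.951]
contact_force: [-0.3, 0.8, 1.6]
opening: 0.002
grasp_force: 0.5
0.45 [-19. -50. 145.] [ 0.006  0.002 -0.002]
0.3 [-26. -50. 129.] [0.044 0.002 0.079]
0.2 [-30. -50. 118.] [0.063 0.002 0.136]
0.1 [-33. -50. 106.] [0.076 0.002 0.195]
0.06 [-33. -50. 101.] [0.079 0.002 0.219]
0.03 [-34. -50.  98.] [0.081 0.002 0.237]
```

View pics/c6.png

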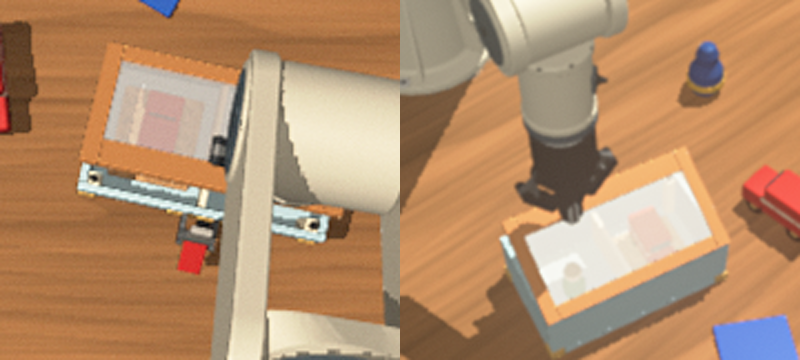

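The lid is at about 0.45 rad with the fingers on its front frame (scene panel (572,212)), and the clamp nose is standing up clear. I'll lower the lid slowly.

```bash
python3 -m inch '[[[0.02,0,0.02,0,0,0],[0.032,0,0.045,0,0,0],[0.042,0,0.07,0,0,0],[0.05,0,0.095,0,0,0],[0.06,0,0.12,0,0,0],[0.067,0,0.145,0,0,0],[0.072,0,0.17,0,0,0],[0.075,0,0.19,0,0,0]]]'; python3 -m inch '[[[0,0,0.006,0,0,0],[0,0,0.012,0,0,0],[0,0,0.018,0,0,0],[0,0,0.024,0,0,0],[0,0,0.03,0,0,0],[0,0,0.03,0,0,0]]]'
python3 - <<'E'
from lid import *
show((.06,.03,0))
E
```

```text
clock: 14.02
eef_pos: [530.4, -79.6, 107.1]
tcp_rot: [3.141, -0.001, 2.951]
contact_force: [-0.6, 0.3, 0.4]
opening: -0.004
grasp_force: 0.3
clock: 14.52
eef_pos: [530.9, -79.7, 101.7]
tcp_rot: [3.141, 0.0, 2.951]
contact_force: [0.1, 1.3, -0.5]
opening: -0.002
grasp_force: 0.0
0.06 [-33. -50. 101.] [0.009 0.002 0.003]
0.03 [-34. -50.  98.] [0.011 0.002 0.021]
0 [-34. -50.  94.] [0.012 0.002 0.039]
```

```bash
python3 -m inch '[[[0,0,0.006,0,0,0],[0,0,0.012,0,0,0],[0,0,0.018,0,0,0],[0,0,0.018,0,0,0]]]'; python3 -m inch '[[[0,0,0.005,0,0,0],[0,0,0.01,0,0,0],[0,0,0.015,0,0,0],[0,0,0.015,0,0,0]]]'
```

```text
clock: 14.85
eef_pos: [530.8, -79.7, 98.2]
tcp_rot: [3.141, -0.0, 2.951]
contact_force: [0.1, -0.4, 2.0]
opening: -0.002
grasp_force: 0.7
clock: 15.18
eef_pos: [530.5, -79.6, 95.2]
tcp_rot: [3.141, -0.001, 2.951]
contact_force: [-3.2, 1.0, 5.0]
opening: -0.001
grasp_force: 2.0
```

```bash
python3 -m inch '[[[0,0,-0.01,0,0,0],[0,0,-0.02,0,0,0],[0,0,-0.03,0,0,0],[0,0,-0.04,0,0,0],[0,0,-0.15,0,0,0],[0,0,-0.35,0,0,0],[0,0,-0.55,0,0,0],[0,0,-0.6,0,0,0]]]'
python3 - <<'E'
from h import *
case=np.load('case.npy'); print(go(case,[-140,0,205]))
for n in("scene",): cv2.imwrite(f"pics/{n}6.png",r.grab_frame(n)[:,:,::-1])
E
```

```text
clock: 15.85
eef_pos: [533.8, -80.2, 221.2]
tcp_rot: [3.141, 0.008, 2.951]
contact_force: [1.0, 0.1, 1.4]
opening: 0.004
grasp_force: 0.0
[0.557 0.251 0.077 0.    0.003 0.   ]
```

```bash
python3 -m inch '[[[0.55,0.12,0,0,0,0],[0.557,0.251,0.06,0,0,0],[0.557,0.251,0.06,0,0,0],[0.557,0.251,0.06,0,0,0],[0.557,0.251,0.06,0,0,0],[0.557,0.251,0.06,0,0,0]]]';python3 -m inch '[[[0,0,0.15,0,0,0],[0,0,0.34,0,0,0],[0,0,0.34,0,0,0],[0,0,0.34,0,0,0]]]'
cat > nose.py <<'E'
from h import *
def npose(t,rr=40,h=11): return [-97+rr*np.cos(t)-4*np.sin(t)-h,0,100+rr*np.sin(t)+4*np.cos(t)]
def show(ts,**k):
    case=np.load('case.npy')
    for t in ts: print(t,np.round(npose(t,**k)),go(case,npose(t,**k))[:3])
E
python3 - <<'E'
from nose import *
show((1.6,1.45,1.3,1.15,1.0,.85,.7,.55))
cv2.imwrite("pics/top7.png",r.grab_frame("top")[:,:,::-1]);cv2.imwrite("pics/scene7.png",r.grab_frame("scene")[:,:,::-1])
f=cv2.imread("pics/top7.png")[130:290,250:430];g=cv2.imread("pics/scene7.png")[90:270,190:390]
cv2.imwrite("pics/c7.png",np.hstack([cv2.resize(q,(400,360),interpolation=cv2.INTER_CUBIC) for q in(f,g)]))
E
```

```text
clock: 16.4
eef_pos: [431.5, -9.3, 203.2]
tcp_rot: [3.141, 0.001, 2.952]
contact_force: [-0.4, 0.4, 0.6]
opening: 0.001
grasp_force: 0.0
clock: 16.73
eef_pos: [430.4, -9.8, 134.2]
tcp_rot: [-3.141, -0.004, 2.95]
contact_force: [0.8, -0.2, 0.7]
opening: 0.001
grasp_force: 0.0
1.6 [-113.    0.  140.] [-0.152  0.004 -0.029]
1.45 [-107.    0.  140.] [-0.182  0.004 -0.031]
1.3 [-101.    0.  140.] [-0.212  0.004 -0.028]
1.15 [-95.   0. 138.] [-0.241  0.004 -0.021]
1.0 [-90.   0. 136.] [-0.269  0.004 -0.009]
0.85 [-85.   0. 133.] [-0.295  0.004  0.006]
0.7 [-80.   0. 129.] [-0.318  0.004  0.026]
0.55 [-76.   0. 124.] [-0.338  0.004  0.048]
```

View pics/c7.png

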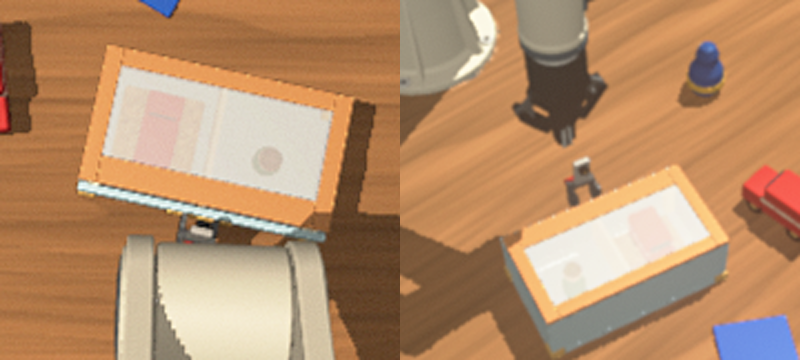

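The lid lies on its buffers, the nose stands up (scene panel (582,168)) and the fingers are behind it (565,138). I'll fold the nose down.

```bash
python3 -m inch '[[[-0.1,0,-0.03,0,0,0],[-0.182,0,-0.03,0,0,0],[-0.212,0,-0.027,0,0,0],[-0.241,0,-0.02,0,0,0],[-0.269,0,-0.008,0,0,0],[-0.295,0,0.007,0,0,0],[-0.318,0,0.026,0,0,0],[-0.318,0,0.026,0,0,0]]]'
python3 - <<'E'
from nose import *
show((.7,.55,.4,.3,.2,.1,0))
E
```

```text
clock: 17.5
eef_pos: [494.7, -21.6, 131.0]
tcp_rot: [3.141, 0.002, 2.951]
contact_force: [0.2, 0.3, 1.0]
opening: 0.005
grasp_force: 0.0
0.7 [-80.   0. 129.] [0.009 0.001 0.011]
0.55 [-76.   0. 124.] [-0.011  0.001  0.033]
0.4 [-73.   0. 119.] [-0.027  0.001  0.059]
0.3 [-71.   0. 116.] [-0.036  0.001  0.077]
0.2 [-70.   0. 112.] [-0.043  0.001  0.096]
0.1 [-69.   0. 108.] [-0.047  0.001  0.115]
0 [-68.   0. 104.] [-0.05   0.001  0.135]
```

```bash
python3 -m inch '[[[-0.025,0,0.015,0,0,0],[-0.042,0,0.033,0,0,0],[-0.055,0,0.048,0,0,0],[-0.062,0,0.062,0,0,0],[-0.068,0,0.075,0,0,0],[-0.068,0,0.075,0,0,0]]]'; python3 -m inch '[[[0,0,0.006,0,0,0],[-0.003,0,0.012,0,0,0],[-0.005,0,0.018,0,0,0],[-0.005,0,0.018,0,0,0]]]'
python3 - <<'E'
from nose import *
show((.3,.2,.1,0),h=3)
E
```

```text
clock: 18.0
eef_pos: [506.5, -24.0, 114.5]
tcp_rot: [3.141, -0.001, 2.951]
contact_force: [-1.4, 0.6, 1.6]
opening: -0.001
grasp_force: 1.1
clock: 18.33
eef_pos: [507.6, -24.1, 111.5]
tcp_rot: [3.141, -0.0, 2.951]
contact_force: [-5.3, 0.9, 7.1]
opening: 0.002
grasp_force: 3.3
0.3 [-63.   0. 116.] [-0.01   0.001 -0.021]
0.2 [-62.   0. 112.] [-0.017  0.001 -0.002]
0.1 [-61.   0. 108.] [-0.022  0.001  0.018]
0 [-60.   0. 104.] [-0.025  0.001  0.038]
```

Contact is building. I'll press in small steps until it feels firm.

```bash
for i in 1; do python3 -m inch '[[[0,0,0.005,0,0,0],[0,0,0.008,0,0,0],[0,0,0.008,0,0,0]]]'; done; python3 -m inch '[[[0,0,0.005,0,0,0],[0,0,0.008,0,0,0],[0,0,0.008,0,0,0]]]'; python3 -m inch '[[[0,0,0.005,0,0,0],[0,0,0.008,0,0,0],[0,0,0.008,0,0,0]]]'
```

```text
clock: 18.58
eef_pos: [508.0, -24.2, 110.3]
tcp_rot: [3.141, 0.001, 2.951]
contact_force: [-5.1, -0.2, 7.2]
opening: 0.001
grasp_force: 4.2
clock: 18.83
eef_pos: [508.2, -24.2, 109.3]
tcp_rot: [3.141, 0.001, 2.951]
contact_force: [-6.6, 0.1, 13.9]
opening: -0.001
grasp_force: 7.8
clock: 19.08
eef_pos: [508.4, -24.3, 108.7]
tcp_rot: [3.141, 0.001, 2.951]
contact_force: [-11.7, -0.2, 28.2]
opening: -0.003
grasp_force: 15.0
```

```bash
python3 -m inch '[[[0,0,0.003,0,0,0],[0,0,0.005,0,0,0],[0,0,0.005,0,0,0]]]'
python3 - <<'E'
from h import *
print(r.sense()['contact_force'])
for n in("scene","top"): cv2.imwrite(f"pics/{n}8.png",r.grab_frame(n)[:,:,::-1])
E
```

```text
clock: 19.33
eef_pos: [508.5, -24.2, 108.4]
tcp_rot: [3.141, 0.002, 2.951]
contact_force: [-14.7, 0.5, 38.8]
opening: -0.004
grasp_force: 19.9
[-14.67915223   0.49522008  38.75468175]
```

It's firm: 10 N more moved it only 0.3 mm. I'll release gently, retreat and look.

```bash
python3 -m inch '[[[0,0,-0.01,0,0,0],[0,0,-0.02,0,0,0],[0,0,-0.1,0,0,0],[0,0,-0.3,0,0,0],[0,0,-0.5,0,0,0],[0,0,-0.6,0,0,0]]]'; python3 -m inch '[[[0.9,0.3,-0.1,0,0,0],[0.9,0.3,-0.1,0,0,0],[0.9,0.3,-0.1,0,0,0],[0.9,0.3,-0.1,0,0,0],[0.9,0.3,-0.1,0,0,0],[0.9,0.3,-0.1,0,0,0]]]'
python3 - <<'E'
from h import *
for n in("scene","top"): cv2.imwrite(f"pics/{n}9.png",r.grab_frame(n)[:,:,::-1])
f=cv2.imread("pics/top9.png")[130:290,250:430];g=cv2.imread("pics/scene9.png")[110:260,220:380]
cv2.imwrite("pics/c9.png",np.hstack([cv2.resize(q,(400,360),interpolation=cv2.INTER_CUBIC) for q in(f,g)]))
case=np.load('case.npy')
for t in(0,.02,.04):print(t,proj(place(case,[[75-140*np.cos(t)+8*np.sin(t),y,86+140*np.sin(t)+8*np.cos(t)] for y in(130,-130)]),"scene"))
E
```

```text
clock: 19.93
eef_pos: [510.3, -24.4, 229.9]
tcp_rot: [3.14, 0.006, 2.951]
contact_force: [1.7, -0.5, 0.8]
opening: 0.003
grasp_force: 0.0
clock: 20.43
eef_pos: [339.5, 70.2, 246.0]
tcp_rot: [3.14, 0.001, 2.952]
contact_force: [0.6, -0.2, -0.4]
opening: 0.003
grasp_force: 0.0
0 [[328.21546567 171.71454091]
 [241.06795357 208.79098039]]
0.02 [[328.2767637  171.11723744]
 [240.96179432 208.22829715]]
0.04 [[328.34832067 170.53256216]
 [240.86401689 207.67998646]]
```

View pics/c9.png

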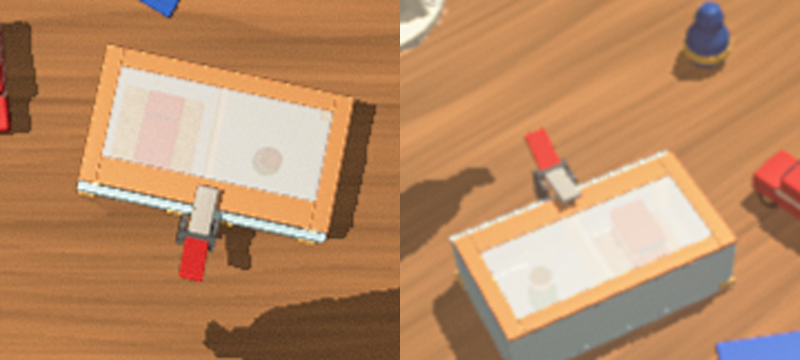

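The clamp nose lies on the lid frame (scene panel (565,188)), the van is upright under the pane, and the nesting doll is in place. As a last check, I'll compare the lid's height now with the unclamped and pressed pictures.

Run:
```python
import cv2,numpy as np
L=lambda i:cv2.imread(f"pics/scene{i}.png",0).astype(np.float32)
for nm,(a,b,c,d) in {"frontleft":(165,190,300,345),"frontright":(195,225,232,262),"bench":(215,245,330,380)}.items():
    w=cv2.createHanningWindow((d-c,b-a),cv2.CV_32F)
    for i in(6,7,8): print(nm,i,np.round(cv2.phaseCorrelate(L(i)[a:b,c:d],L(9)[a:b,c:d],w),2) if 0 else cv2.phaseCorrelate(L(i)[a:b,c:d],L(9)[a:b,c:d],w))
```

```text
frontleft 6 ((0.25781463447453845, 0.6588050887097889), 0.8787512062920464)
frontleft 7 ((0.19092985797275475, 0.5193608796078895), 0.9078379177517361)
frontleft 8 ((0.5903574005584957, 0.528770301258616), 0.9770649061203003)
frontright 6 ((0.15377489390887966, -0.10188991419693494), 0.8629919317033555)
frontright 7 ((0.4675653078387665, -1.9621912845546028), 0.4512829679912991)
frontright 8 ((-0.07784462489957988, 0.8321973358430697), 0.6731439156002469)
bench 6 ((-0.08007348014808713, 0.12925364245982607), 0.9134160327911377)
bench 7 ((0.2609408508895399, -0.030062460418795567), 0.8665337554613749)
bench 8 ((0.1010905282736303, 0.02089479154152407), 0.9346725616455078)
```

The optical check is too noisy, so I'll feel the lid at the same spot as before. There, unclamped, 98.2 mm already gave 2 N and 95.2 mm gave 5–6 N.

Run:
```python
from h import *
print(go(np.load('case.npy'),[-36,-50,130]))
```

```text
[-1.038e+00 -5.550e-01  5.840e-01  0.000e+00  1.000e-03  1.000e-03]
```

```bash
python3 -m inch '[[[-1,-0.55,0,0,0,0],[-1,-0.55,0,0,0,0],[-1,-0.55,0,0,0,0],[-1,-0.55,0,0,0,0],[-1,-0.55,0,0,0,0],[-1,-0.55,0,0,0,0],[-1,-0.55,0,0,0,0]]]'; python3 -m inch '[[[-0.03,0,0.2,0,0,0],[-0.03,0,0.4,0,0,0],[-0.03,0,0.6,0,0,0],[-0.03,0,0.7,0,0,0],[-0.03,0,0.73,0,0,0],[-0.03,0,0.73,0,0,0],[-0.03,0,0.73,0,0,0]]]'; python3 -m inch '[[[0,0,0.006,0,0,0],[0,0,0.01,0,0,0],[0,0,0.01,0,0,0]]]'
```

```text
clock: 21.12
eef_pos: [522.5, -81.1, 244.9]
tcp_rot: [-3.141, 0.003, 2.948]
contact_force: [-0.3, 0.1, -1.1]
opening: -0.005
grasp_force: 0.0
clock: 21.7
eef_pos: [524.8, -78.5, 100.3]
tcp_rot: [3.141, 0.001, 2.951]
contact_force: [0.0, -0.2, 0.8]
opening: 0.001
grasp_force: 0.0
clock: 21.95
eef_pos: [524.7, -78.3, 98.9]
tcp_rot: [3.141, 0.002, 2.951]
contact_force: [0.6, 0.1, -0.3]
opening: -0.002
grasp_force: 0.0
```

```bash
for k in 1; do python3 -m inch '[[[0,0,0.005,0,0,0],[0,0,0.01,0,0,0],[0,0,0.01,0,0,0]]]'; done; python3 -m inch '[[[0,0,0.004,0,0,0],[0,0,0.007,0,0,0],[0,0,0.007,0,0,0]]]'; python3 -m inch '[[[0,0,0.003,0,0,0],[0,0,0.005,0,0,0],[0,0,0.005,0,0,0]]]'
```

```text
clock: 22.2
eef_pos: [523.9, -78.2, 95.8]
tcp_rot: [3.141, 0.0, 2.951]
contact_force: [-1.1, 0.7, 0.1]
opening: -0.0
grasp_force: 0.0
clock: 22.45
eef_pos: [523.8, -78.2, 94.1]
tcp_rot: [3.141, -0.0, 2.951]
contact_force: [0.2, -1.1, -0.1]
opening: -0.0
grasp_force: 0.0
clock: 22.7
eef_pos: [523.9, -78.2, 94.0]
tcp_rot: [3.141, -0.0, 2.951]
contact_force: [-2.6, 0.2, 11.0]
opening: -0.001
grasp_force: 5.3
```

The lid's top is hard at 94.0 mm with nothing felt above that, so the clamp is holding it fully shut. I'll lift off and hand in.

```bash
python3 -m inch '[[[0,0,-0.03,0,0,0],[0,0,-0.2,0,0,0],[0,0,-0.4,0,0,0],[0,0,-0.6,0,0,0],[0,0,-0.7,0,0,0],[0,0,-0.7,0,0,0],[0,0,-0.7,0,0,0]]]'; python3 -c "
from rig import r
print(r.sign_off())"
```

```text
clock: 23.28
eef_pos: [524.5, -78.3, 234.6]
tcp_rot: [3.141, 0.003, 2.951]
contact_force: [-0.9, 0.3, -0.7]
opening: -0.003
grasp_force: 0.0
the job is handed in; nothing more can be done
None
```

I handed the job in at about 23 s: the van stands upright on the cork pad and the lid is clamped fully shut (94 mm, felt by touch), highest force read about 42 N; sign-off gave no verdict.

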